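# Open the classroom robot's battery drawer with the release key

### The job

The classroom's wheeled floor robot needs fresh batteries. Take the T-handled release key out of its wooden stand, push its rod straight down through the long slot in the floor robot's top and press the latch hidden inside all the way down, so that the battery drawer springs out at the back. Then let go of the key and leave it in the slot.

Things in the scene. Friction and masses are not known exactly. Their poses are not given: they have to be found in the camera images.
- key_grip (a point): Centre of the T-handle of the release key: a loose upright steel rod, 10 mm thick, about 70 g, topped by a black crossbar 14 mm thick (x), 60 long (y), 24 high (z). z up along the rod. The handle's centre is 122 mm above the foot. It stands in a fixed wooden block 60 x 60 x 45 mm with a hole 13 mm wide, 40 deep: lift 40 mm to free it. Two like blocks hold a round marker and a brush.
- key_foot (a point): The rounded lower end of the key's rod, on its axis, 122 mm below the handle's centre; axes as the handle's. 110 mm of bare rod lie between the foot and the underside of the handle.
- slot (a point): Centre of the slot in the top of the floor robot (fixed white box 120 x 110 mm, two black wheels), level with the box's top, 80 mm above the table. Slot and shaft below: 22 mm wide (x), 36 long (y), z up, +x to the robot's back. A flared lip stands 12 mm higher, mouth 36 x 50. The latch tab fills the shaft: its top is 50 mm below this point, goes down 14 mm under about 7 N and stays.
- drawer (a joint): How far the battery drawer stands out of the floor robot's back (+x of the slot), in m: 0 shut and flush, 0.028 with the latch tab fully down. It comes out 2 mm for each mm the tab is pressed, and stays out.

How it is judged:
By the outcome, as a careful person would: the job done as asked, in the order asked, and still so for the second after the job is handed in, with the robot touching nothing.
It also fails if it takes over 40 s, if anything falls off the work surface, if the arm or the gripper's body presses on something with over 40 N, if the wrist force passes 120 N, or if a joint passes its speed limit or range.

### The arm

A 7-joint arm with a two-finger parallel gripper is mounted at the origin on the work surface. World frame = base frame: x ahead of the robot, y to its left, z up, the work surface at z = 0. Lengths are in m, angles in rad, forces in N, time in s.
With the tool pointing down it reaches from about 0.425 to 0.875 m from the base axis. Payload 8.4 kg.
Tool frame: the origin (TCP) lies on the centre line of the jaws, within the pads' length; the fingertips stand 8 mm ahead of it and the grasp point (between the pads) lies 11 mm behind it; z points along the fingers, y is the line along which they close (so a half turn about z gives the same grasp; the last joint's range is limited). The gripper opens to 85 mm and grips with 20 to 120 N. Pads are 22 mm wide; open, the fingers measure 114 mm over their backs; the gripper's body (76 mm by 85 mm) begins 54 mm behind the grasp point. The pads swing forward as they close: fully open they stand 13 mm farther back than shut.
Start: joints at [1.166, 0.333, 0.04, 1.465, -0.013, 1.343, -0.059], TCP at [0.196, -0.62, 0.217] pointing down, gripper open.
Joint ranges: [-2.58, 2.58], [-0.38, 2.09], [-1.3, 1.39], [0.25, 2.4], [-1.5, 4.64], [0.08, 2.09], [-2.65, 2.65]. Speed limits (rad/s): [2.22, 2.22, 2.79, 2.79, 3.14, 3.14, 3.14].

### API

Orientations are given as [roll, pitch, yaw] about the fixed x, y, z axes, in that order (R = Rz(yaw) Ry(pitch) Rx(roll)).
In Python, from workcell import r gives the robot as it stands. Calls block until the motion is done:
- r.reach(position, orientation): joint-space move of the TCP to a pose.
- r.move_linear(position, v=0.15, rot=None): straight line of the TCP; rot=None keeps the orientation; v is the mean speed in m/s.
- r.goto_joints(angles): joint-space move.
- r.gripper_open() and r.clamp(): open the fingers fully, or close them until they stop; the grip force is fixed at half the most.
- r.wait(seconds).
- r.inverse_kinematics(position, orientation): joint angles nearest the present ones, or None.
- r.sense(): the state.
- r.read_camera(name): name is "scene" or "top" or "wrist"; returns a dict with "image" (420x560x3 uint8, blue, green, red), "vfov" (degrees; the focal length in pixels is half the picture's height over the tangent of half this angle, whatever the lens; pixels are square), "cx", "cy" (the principal point, pixels), "dist_coeffs" ([k1, k2, p1, p2, k3] as OpenCV has them; the pictures are not rectified), "pose" (4x4, takes a point from camera to world coordinates). Camera axes: x right, y down, z forward; pixel columns grow to the right and rows downward; lengths in m; the calibration is good to about 2 mm. A picture is of the moment at which its call begins. There is no depth.
A pose or a line that the arm cannot do raises r.IKError and nothing moves.
- r.finish_job(): hands the job in; it is judged then, once.
The state is a dict: "t": time; "q": joint angles; "qd": joint speeds; "effort": joint torques, N m; "eef_pos": TCP position; "orientation": TCP orientation; "wrist_force": force on the tool from outside, world axes, zero at the start; "torque": the same for the moment, N m; "grip_width": finger opening in m; "grip_force": force on a finger pad.
Only numpy, scipy, OpenCV 4.12 (cv2) and the standard library are available. Lean on these libraries where they do the work, as an engineer would, in place of code of your own. Each camera call takes 0.05 s, during which the arm holds its last target. There are 200 camera calls.

## Working session

There is one attempt and no reset: what is moved stays moved. The work goes in short steps, each a Python script; the robot and the scene stay as the last script left them, time stands still between calls to the robot, and variables do not carry over. Pictures are saved under pics/ and viewed, at most 10 in all, crops included, and the job is handed in when it is done.

```bash
mkdir -p pics; ls
python3 - <<'E'
from workcell import r
import cv2,numpy as np,pickle
d={}
for n in("scene","top","wrist"):
    c=r.read_camera(n);d[n]=c;cv2.imwrite(f"pics/{n}0.png",c["image"])
    print(n,c["vfov"],c["cx"],c["cy"],c["dist_coeffs"],np.round(c["pose"],3).tolist())
pickle.dump(d,open("c0.pkl","wb"))
s=r.sense();print(s)
E
```

```text
pics
scene 51.42378046056724 275.18840595241306 215.44065197549392 [-0.06094223  0.          0.          0.          0.        ] [[0.735, 0.472, -0.487, 0.988], [0.677, -0.532, 0.508, -0.506], [-0.019, -0.703, -0.71, 0.776], [0.0, 0.0, 0.0, 1.0]]
top 46.42525620218143 276.6631094336492 216.78823102491117 [-0.16278414  0.          0.          0.          0.        ] [[-0.014, -0.988, 0.154, 0.402], [-1.0, 0.013, -0.002, -0.002], [0.0, -0.154, -0.988, 1.01], [0.0, 0.0, 0.0, 1.0]]
wrist 60.656391987637846 274.0843967115742 206.2804142223955 [-0.0582856  0.         0.         0.         0.       ] [[0.301, -0.909, -0.288, 0.269], [-0.954, -0.287, -0.089, -0.597], [-0.002, 0.302, -0.953, 0.373], [0.0, 0.0, 0.0, 1.0]]
{'t': 0.15, 'q': array([ 1.16582515,  0.33374795,  0.03989015,  1.46604765, -0.01340001,
        1.34332251, -0.05850961]), 'qd': array([ 0.00023301, -0.00349457, -0.00089651, -0.00312777, -0.00138055,
        0.00019568, -0.00015062]), 'effort': array([ 1.46792390e-03, -6.59044647e+01,  1.36724319e+00, -4.05869579e+01,
        1.71141454e-02,  9.69558751e-03,  5.09906886e-05]), 'eef_pos': array([ 0.19552551, -0.61950374,  0.21593628]), 'orientation': array([-3.14033624e+00,  8.70216700e-05,  3.05731873e-01]), 'wrist_force': array([0.19720776, 0.20628033, 0.27449156]), 'torque': array([-0.07315833, -0.0025931 , -0.01848741]), 'grip_force': 0.0, 'grip_width': 0.08571740680023732}
```

View pics/top0.png

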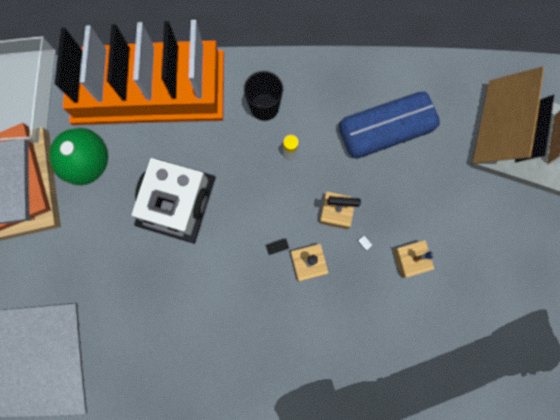

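View pics/scene0.png

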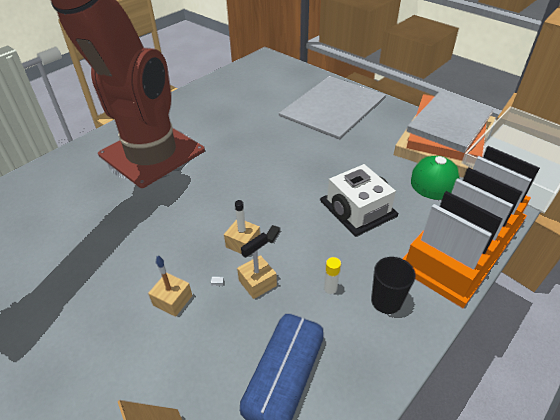

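The top view shows the key (black bar at about (344,202) over its block at (338,210)), the marker at (312,260), the brush at (415,257), and the floor robot with its slot at about (163,202). The scene view shows the key's bar at about (261,241), with the slot at about (357,180). Next I'll zoom in and segment.

```bash
cat > h.py <<'E'
import cv2,numpy as np
def ray(c,uv):
    f=c["image"].shape[0]/2/np.tan(np.radians(c["vfov"])/2)
    K=np.array([[f,0,c["cx"]],[0,f,c["cy"]],[0,0,1]])
    p=cv2.undistortPoints(np.array(uv,float).reshape(-1,1,2),K,np.array(c["dist_coeffs"],float))[:,0]
    d=np.c_[p,np.ones(len(p))]@c["pose"][:3,:3].T
    return c["pose"][:3,3],d
def plane(c,uv,z):
    o,d=ray(c,uv); return o+d*((z-o[2])/d[:,2])[:,None]
def tri(c1,u1,c2,u2):
    o1,d1=ray(c1,u1);o2,d2=ray(c2,u2);out=[]
    for a,b in zip(d1,d2):
        t=np.linalg.lstsq(np.c_[a,-b],o2-o1,rcond=None)[0]
        p,q=o1+t[0]*a,o2+t[1]*b; out.append(np.r_[(p+q)/2,np.linalg.norm(p-q)])
    return np.array(out)
def proj(c,P):
    f=c["image"].shape[0]/2/np.tan(np.radians(c["vfov"])/2)
    K=np.array([[f,0,c["cx"]],[0,f,c["cy"]],[0,0,1]])
    T=np.linalg.inv(c["pose"]); rv,_=cv2.Rodrigues(T[:3,:3])
    return cv2.projectPoints(np.array(P,float).reshape(-1,1,3),rv,T[:3,3],K,np.array(c["dist_coeffs"],float))[0][:,0]
def blobs(im,box,lo,hi,amin=30):
    x0,y0,x1,y1=box; m=cv2.inRange(cv2.cvtColor(im[y0:y1,x0:x1],cv2.COLOR_BGR2HSV),lo,hi)
    cs,_=cv2.findContours(m,cv2.RETR_LIST,cv2.CHAIN_APPROX_NONE)
    for k in cs:
        if cv2.contourArea(k)>=amin:
            M=cv2.moments(k);r=cv2.minAreaRect(k)
            yield (M["m10"]/M["m00"]+x0,M["m01"]/M["m00"]+y0),cv2.contourArea(k),cv2.boxPoints(r)+[x0,y0]
E
python3 - <<'E'
import pickle,cv2,numpy as np
from h import *
d=pickle.load(open("c0.pkl","rb"));t,s=d["top"],d["scene"]
for n,c,b in(("topkey",t,(315,185,370,235)),("topslot",t,(125,150,220,250)),("scenekey",s,(230,215,290,300)),("sceneslot",s,(315,155,405,235))):
    print(n)
    for ce,a,bx in blobs(c["image"],b,(0,0,0),(180,255,60),25): print(np.round(ce,1),a,np.round(bx,1).tolist())
def crop(c,b,k):
    x0,y0,x1,y1=b;return cv2.resize(c["image"][y0:y1,x0:x1],(400,300),interpolation=cv2.INTER_CUBIC)
im=np.vstack([np.hstack([crop(t,(310,180,390,240),5),crop(t,(110,140,230,230),4)]),np.hstack([crop(s,(220,220,320,295),4),crop(s,(310,155,410,230),4)])])
cv2.imwrite("pics/crops.png",im)
E
```

```text
topkey
[347.2 201.6] 25.5 [[342.0, 203.0], [342.0, 200.0], [352.0, 200.0], [352.0, 203.0]]
[342.1 201.5] 177.0 [[327.7, 204.3], [328.2, 196.7], [359.1, 199.0], [358.6, 206.6]]
topslot
[203.  203.9] 62.0 [[197.9, 211.1], [202.7, 195.0], [207.7, 196.5], [202.9, 212.6]]
[160.4 201.4] 62.0 [[155.0, 197.0], [173.0, 197.0], [173.0, 207.0], [155.0, 207.0]]
[193.7 210.6] 568.5 [[134.4, 224.9], [155.3, 157.7], [214.9, 176.2], [193.9, 243.5]]
scenekey
[259.8 241.1] 413.0 [[238.2, 248.5], [275.3, 222.7], [283.3, 234.2], [246.2, 260.0]]
sceneslot
[338.5 207.3] 117.5 [[329.5, 205.5], [336.5, 198.5], [347.0, 209.0], [340.0, 216.0]]
[351.9 214.2] 801.5 [[313.4, 223.4], [322.6, 189.3], [398.4, 209.7], [389.3, 243.8]]
[356.2 179.5] 41.5 [[349.7, 179.1], [360.7, 174.7], [362.6, 179.6], [351.6, 184.0]]
```

View pics/crops.png

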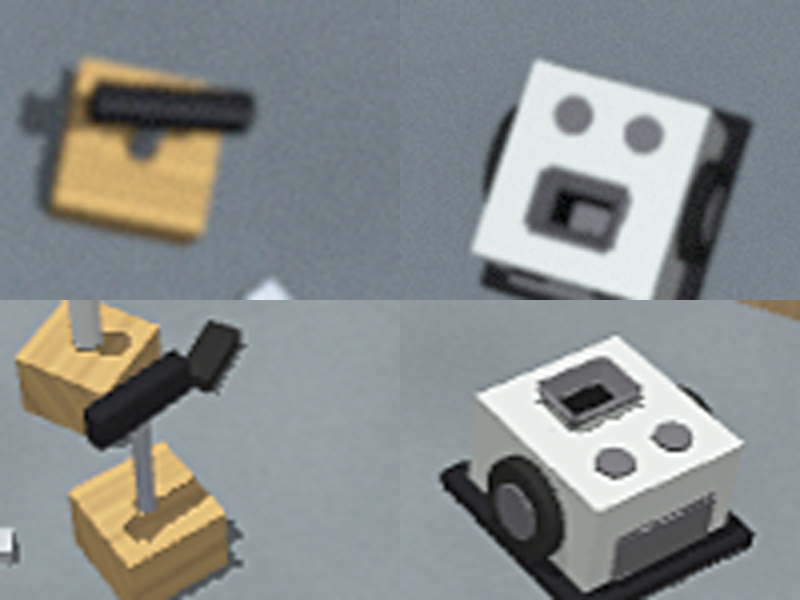

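Run:
```python
import pickle,cv2,numpy as np
from h import *
np.set_printoptions(suppress=True,precision=4)
d=pickle.load(open("c0.pkl","rb"));t,s=d["top"],d["scene"]
print("bar end/centre tri",tri(t,[(328.3,201),(360.3,202.3),(344.2,201.8)],s,[(268,239),(241.5,255),(254.5,246)]))
pe=plane(t,[(328.3,201),(360.3,202.3)],.133);print("bar top plane",pe,pe.mean(0),np.linalg.norm(pe[1]-pe[0]))
# wooden block: mask
for n,c,b in(("top",t,(310,185,370,235)),("scene",s,(230,250,285,300))):
    for ce,a,bx in blobs(c["image"],b,(8,60,90),(28,255,255),150): print(n,np.round(ce,1),a,np.round(bx,1).tolist()); print(plane(c,[ce],.045))
print("rod at hole: top",plane(t,[(338.4,209)],.05),"scene",plane(s,[(256.3,273.5-.5)],.045))
# floor robot lip: holes in white
for n,c,b in(("top",t,(125,150,220,250)),("scene",s,(315,155,405,235))):
    for ce,a,bx in blobs(c["image"],b,(0,0,0),(180,255,175),40):
        if a<600:
            P=plane(c,bx,.092);print(n,np.round(ce,1),a,np.round(bx,1).tolist(),"ctr",plane(c,[ce],.092)[0],"sides",np.linalg.norm(P[1]-P[0]),np.linalg.norm(P[2]-P[1]),"ang",np.degrees(np.arctan2(*(P[1]-P[0])[[1,0]])))
```

```text
bar end/centre tri [[ 0.5713 -0.098   0.1199  0.0065]
 [ 0.5651 -0.1605  0.1216  0.0017]
 [ 0.5673 -0.129   0.1225  0.0017]]
bar top plane [[ 0.5666 -0.099   0.133 ]
 [ 0.5635 -0.1578  0.133 ]] [ 0.5651 -0.1284  0.133 ] 0.058840672650139085
top [335.9 213.2] 655.5 [[318.4, 222.3], [325.1, 190.7], [356.0, 197.4], [349.2, 228.9]]
[[ 0.558  -0.1232  0.045 ]]
scene [257.  277.4] 973.5 [[232.9, 269.6], [263.2, 251.9], [281.1, 282.5], [250.8, 300.2]]
[[ 0.5819 -0.1413  0.045 ]]
rod at hole: top [[ 0.5657 -0.1279  0.05  ]] scene [[ 0.5729 -0.1341  0.045 ]]
top [162.8 202.3] 554.5 [[145.9, 208.6], [152.0, 187.9], [179.7, 196.1], [173.7, 216.8]] ctr [0.5762 0.2141 0.092 ] sides 0.04189950632265197 0.05740026492925289 ang -14.909917222262772
top [182.6 180. ] 88.0 [[177.0, 175.0], [188.0, 175.0], [188.0, 185.0], [177.0, 185.0]] ctr [0.6195 0.1764 0.092 ] sides 0.021572418290360645 0.01983015693645357 ang -91.09113540475333
top [161.6 174.1] 88.0 [[156.0, 169.0], [167.0, 169.0], [167.0, 179.0], [156.0, 179.0]] ctr [0.6321 0.218  0.092 ] sides 0.02183390226317323 0.019995076250079704 ang -91.22513135959774
scene [363.4 195.4] 52.5 [[359.0, 192.0], [368.0, 192.0], [368.0, 199.0], [359.0, 199.0]] ctr [0.6282 0.166  0.092 ] sides 0.020926713191039257 0.023995843910029544 ang 41.56287007816762
scene [377.8 188.9] 46.5 [[373.0, 192.0], [373.0, 185.0], [382.0, 185.0], [382.0, 192.0]] ctr [0.6405 0.207  0.092 ] sides 0.024848926700037077 0.02130630670045574 ang 123.60703507546563
scene [357.  178.2] 302.5 [[342.2, 175.8], [364.8, 166.1], [371.1, 180.9], [348.6, 190.6]] ctr [0.5817 0.2065 0.092 ] sides 0.06995991281858474 0.05682343859652253 ang 73.59210615277729
```

The bar comes out upright at about (0.566, -0.129, 0.122), which fits the expected z of 0.127. Its length is 59 mm and its yaw about -4°. The slot is at about (0.576, 0.214), yaw about -15°, and the lip outline of 42 x 57 mm is plausible. I'll move over the key and check with the wrist camera.

Run:
```python
from workcell import r
import cv2,numpy as np,pickle
for psi in(86,-94):
    print(psi,[None if q is None else np.round(q,2) for q in[r.inverse_kinematics(p,[np.pi,0,np.radians(y)]) for p,y in(((.566,-.129,.26),psi),((.576,.214,.26),psi-11),((.576,.214,.12),psi-11))]])
psi=86 if r.inverse_kinematics((.566,-.129,.26),[np.pi,0,np.radians(86)]) is not None else -94
r.reach((.566,-.129,.26),[np.pi,0,np.radians(psi)])
c=r.read_camera("wrist");cv2.imwrite("pics/w1.png",c["image"]);pickle.dump(c,open("w1.pkl","wb"))
s=r.sense();print(s["t"],s["eef_pos"],s["orientation"],c["pose"][:3,3])
```

```text
86 [array([ 0.61,  0.22, -0.54,  1.55,  0.11,  1.41, -0.01]), array([ 0.4 ,  0.45, -1.13,  1.45,  0.41,  1.49, -0.98]), array([ 0.34,  0.53, -1.02,  1.63,  0.47,  1.25, -1.03])]
-94 [None, array([ 0.38,  0.44, -1.1 ,  1.45,  0.39,  1.49,  2.17]), array([ 0.38,  0.57, -1.09,  1.63,  0.52,  1.27,  2.07])]
2.4083 [ 0.56574065 -0.13046392  0.25978303] [-3.14124518e+00  1.98063875e-04  1.49851144e+00] [ 0.57149153 -0.05394999  0.41666593]
```

View pics/w1.png

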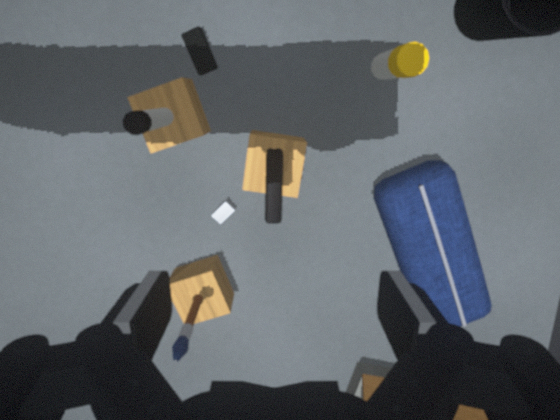

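The wrist view shows the key's bar upright in the picture, from (275,150) to (273,222). The marker is at (137,122) and the brush at (180,348), both clear of the fingers. Next I'll refine the pose and grasp.

Run:
```python
from workcell import r
import cv2,numpy as np,pickle
from h import *
np.set_printoptions(suppress=True,precision=4)
c=pickle.load(open("w1.pkl","rb"))
for ce,a,bx in blobs(c["image"],(250,140,300,235),(0,0,0),(180,255,50),200):
    print(np.round(ce,1),a,np.round(bx,1).tolist())
    bx=bx[np.argsort(bx[:,1])];e=np.array([bx[:2].mean(0),bx[2:].mean(0)]);P=plane(c,e,.137)
    ctr=P.mean(0);v=P[0]-P[1];print(P,ctr,np.linalg.norm(v),"yaw",np.degrees(np.arctan2(-v[0],v[1])))
t=pickle.load(open("c0.pkl","rb"))["top"]
print("tri with top", tri(c,[ (274,186)],t,[(344.2,201.8)]))
```

```text
[274.2 165.4] 390.5 [[267.0, 150.0], [281.0, 150.0], [281.0, 182.0], [267.0, 182.0]]
[[ 0.5681 -0.0962  0.137 ]
 [ 0.5662 -0.1218  0.137 ]] [ 0.5671 -0.109   0.137 ] 0.025638145564316095 yaw -4.172101443671439
tri with top [[ 0.566  -0.1288  0.1247  0.0012]]
```

Run:
```python
from workcell import r
import cv2,numpy as np,pickle
np.set_printoptions(suppress=True,precision=4)
def st(m):
    s=r.sense();print(m,round(s["t"],2),s["eef_pos"],"W",s["wrist_force"],"w",round(s["grip_width"],4),"F",s["grip_force"])
r.move_linear((.5663,-.1285,.117),v=.12);st("down")
r.clamp();st("grip")
r.move_linear((.5663,-.1285,.26),v=.1);st("up")
for n in("wrist","scene","top"):
    c=r.read_camera(n);cv2.imwrite(f"pics/{n}2.png",c["image"]);pickle.dump(c,open(f"{n}2.pkl","wb"))
```

```text
down 3.75 [ 0.5668 -0.1286  0.1178] W [0.352  0.8018 0.7743] w 0.0855 F 0.0
grip 4.41 [ 0.5665 -0.1285  0.1172] W [-0.1536  0.5717  1.1992] w 0.0115 F 60.00541627407074
up 5.99 [ 0.566  -0.1284  0.2593] W [-0.1414  0.318  -0.8229] w 0.0119 F 59.724297523498535
```

View pics/scene2.png

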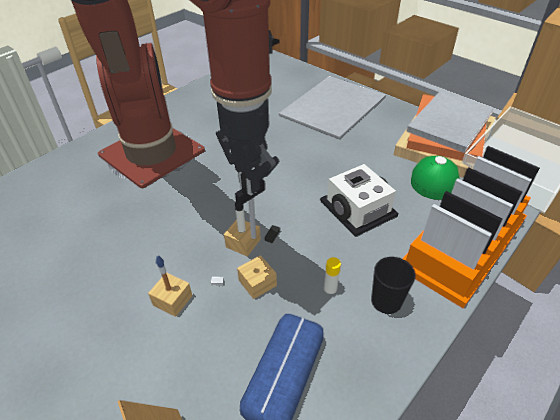

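The scene view shows the key lifted clear, rod upright at about (254,215), with its empty block at (257,277). Moving it over the slot.

Run:
```python
from workcell import r
import cv2,numpy as np,pickle
np.set_printoptions(suppress=True,precision=4)
r.move_linear((.5762,.2141,.26),v=.12,rot=[np.pi,0,np.radians(75)])
r.wait(.3)
s=r.sense();print(round(s["t"],2),s["eef_pos"],s["orientation"],s["q"],s["grip_width"])
ims=[]
for n in("wrist","scene","top"):
    c=r.read_camera(n);cv2.imwrite(f"pics/{n}3.png",c["image"]);pickle.dump(c,open(f"{n}3.pkl","wb"));ims.append(c["image"])
a=cv2.resize(ims[0],(400,300));b=cv2.resize(ims[1][90:240,290:440],(300,300),interpolation=cv2.INTER_CUBIC)
cv2.imwrite("pics/c3.png",np.hstack([a,b]))
```

```text
9.45 [0.5762 0.214  0.26  ] [3.1415 0.     1.3088] [ 0.1229  0.3191 -0.7003  1.4608  0.2055  1.4362 -0.8419] 0.011545529430796805
```

View pics/c3.png

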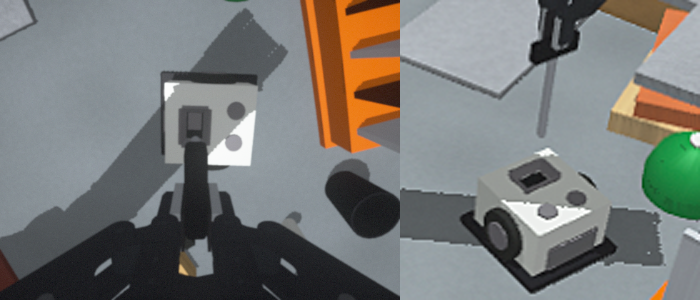

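The wrist view (left, x0.714) shows the lip at about (180–210, 107–143), just ahead of the bar. In the scene crop the rod's foot is at about full-picture (361,157). I'll zoom in to check the alignment.

Run:
```python
import cv2,numpy as np,pickle
from h import *
np.set_printoptions(suppress=True,precision=4)
w,s=[pickle.load(open(f"{n}3.pkl","rb")) for n in("wrist","scene")]
print("expected foot/rodtop px scene",proj(s,[(.5762,.214,.148),(.5762,.214,.235)]))
a=w["image"][130:230,220:320].copy();b=s["image"][130:230,310:410].copy()
R=np.array([[np.cos(t:=np.radians(-15)),-np.sin(t)],[np.sin(t),np.cos(t)]])
out=[]
for c,im,x0,y0 in((w,a,220,130),(s,b,310,130)):
    im=cv2.convertScaleAbs(cv2.resize(im,(400,400),interpolation=cv2.INTER_CUBIC),alpha=1.3)
    rect=np.array([(-.018,-.025),(.018,-.025),(.018,.025),(-.018,.025)])@R.T+[.5762,.2141]
    p=(proj(c,np.c_[rect,np.full(4,.092)])-[x0,y0]+.5)*4-.5
    cv2.polylines(im,[p.astype(int)],True,(0,0,255),1);out.append(im)
cv2.imwrite("pics/z3.png",np.hstack(out))
```

```text
expected foot/rodtop px scene [[359.5844 157.2426]
 [364.1575 125.6583]]
```

View pics/z3.png

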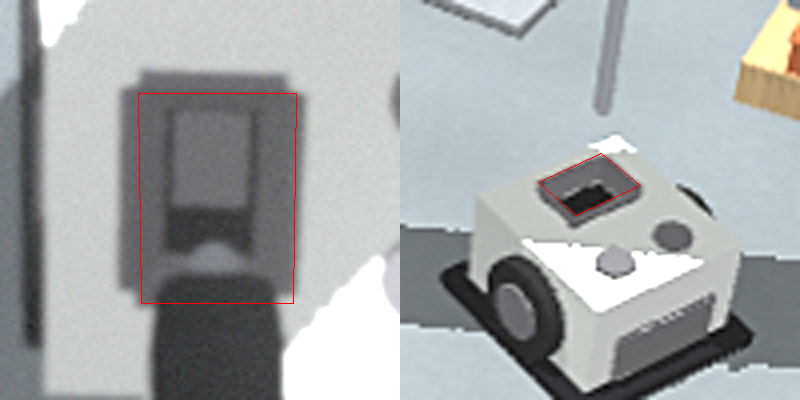

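The wrist crop (x4) shows the lip spanning about 121–305 horizontally, against a predicted 139–296, and the shaft at 167–252. That puts the offset at about 1 mm. The rod's foot in the scene matches its prediction to about 1 px, so the key is upright. I'll nudge it by (-1, +1) mm and insert with force checks.

Run:
```python
from workcell import r
import cv2,numpy as np,pickle
np.set_printoptions(suppress=True,precision=4)
def go(z,v=.08):
    r.move_linear((.5752,.2151,z),v=v);s=r.sense()
    print(round(s["t"],2),z,s["eef_pos"],"W",s["wrist_force"],"T",s["torque"],"w",round(s["grip_width"],4));return np.abs(s["wrist_force"]).max()<25
ok=all(go(z) for z in(.21,.18,.15,.143)) and all(go(z,.03) for z in(.139,.135,.131,.128))
print(ok)
ims=[]
for n in("scene","wrist"):
    c=r.read_camera(n);pickle.dump(c,open(f"{n}4.pkl","wb"));ims.append(c["image"])
cv2.imwrite("pics/c4.png",np.hstack([cv2.resize(ims[0][130:250,300:420],(400,400),interpolation=cv2.INTER_CUBIC),cv2.resize(ims[1],(400,300))[:, :].copy() if 0 else cv2.copyMakeBorder(cv2.resize(ims[1],(400,300)),0,100,0,0,cv2.BORDER_CONSTANT)]))
```

```text
10.38 0.21 [0.5754 0.2152 0.2103] W [ 0.302   0.6006 -1.4895] T [ 0.0147 -0.0491 -0.0187] w 0.0115
10.9 0.18 [0.575  0.215  0.1796] W [ 0.2041  0.7622 -0.7449] T [ 0.0117 -0.0031  0.0674] w 0.0116
11.43 0.15 [0.575  0.2151 0.1496] W [ 0.2222  0.4353 -0.8871] T [-0.0091  0.0457  0.0043] w 0.012
11.68 0.143 [0.5751 0.2151 0.1428] W [ 0.3877 -0.0573 -0.6602] T [ 0.0093 -0.0348  0.0224] w 0.0118
11.96 0.139 [0.5754 0.2151 0.1392] W [0.249  0.4592 1.2806] T [-0.0294 -0.0573  0.0258] w 0.0118
12.24 0.135 [0.5752 0.2151 0.1349] W [1.4506 0.4498 1.3567] T [-0.0068 -0.0672  0.0146] w 0.0118
12.53 0.131 [0.5751 0.215  0.1307] W [ 1.2501 -0.0381  0.5708] T [ 0.008  -0.1162  0.0415] w 0.0115
12.78 0.128 [0.5753 0.2151 0.128 ] W [0.8979 0.3434 3.9583] T [-0.0674 -0.1011  0.01  ] w 0.0117
True
```

View pics/c4.png

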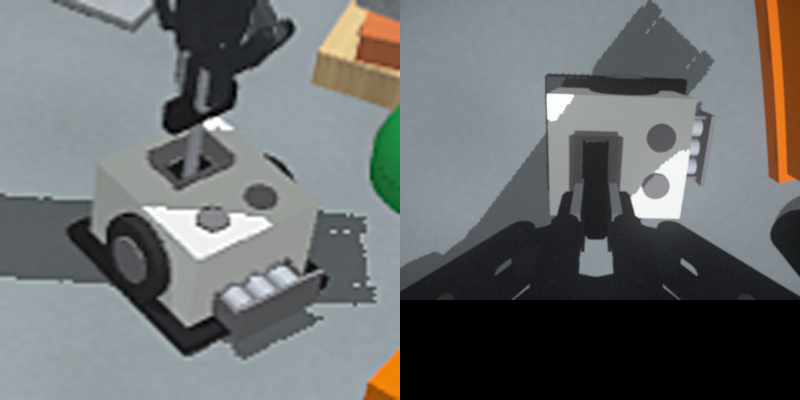

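The drawer has sprung out with its batteries showing (left crop at about (270,295)). The rod is in the slot. I'll press on until it meets a firm stop.

Run:
```python
from workcell import r
import cv2,numpy as np,pickle
from h import *
np.set_printoptions(suppress=True,precision=4)
z=.128
while z>.116:
    z-=.0015;r.move_linear((.5752,.2151,z),v=.02);r.wait(.1);s=r.sense()
    print(round(s["t"],2),round(z,4),s["eef_pos"],"W",s["wrist_force"],"T",s["torque"],"w",round(s["grip_width"],4))
    if s["wrist_force"][2]>22:break
c=r.read_camera("scene");pickle.dump(c,open("scene5.pkl","wb"))
# drawer outer-face: grey face lower edge compare; expected points of the face top edge for 28 mm
f=np.radians(-15);R=np.array([[np.cos(f),-np.sin(f)],[np.sin(f),np.cos(f)]])
print("rod px expected at z .092,.11:",proj(c,[(.5752,.2151,.092),(.5752,.2151,.106)]))
w=r.read_camera("wrist");pickle.dump(w,open("wrist5.pkl","wb"))
cv2.imwrite("pics/c5.png",np.hstack([cv2.resize(c["image"][130:250,300:420],(400,400),interpolation=cv2.INTER_CUBIC),cv2.resize(w["image"][90:230,260:400+0],(400,400),interpolation=cv2.INTER_CUBIC)]))
```

```text
13.22 0.1265 [0.5759 0.2155 0.1277] W [ 0.0924 -0.3343 10.038 ] T [-0.0926  0.1629  0.0051] w 0.0115
13.57 0.125 [0.5767 0.216  0.1274] W [-0.7128 -0.5993 17.0453] T [-0.1265  0.2936  0.0447] w 0.0114
13.93 0.1235 [0.5774 0.2163 0.1272] W [-1.3426 -0.6629 24.8665] T [-0.3346  0.4631  0.026 ] w 0.0117
rod px expected at z .092,.11: [[356.8145 175.2791]
 [357.4689 170.8002]]
```

View pics/c5.png

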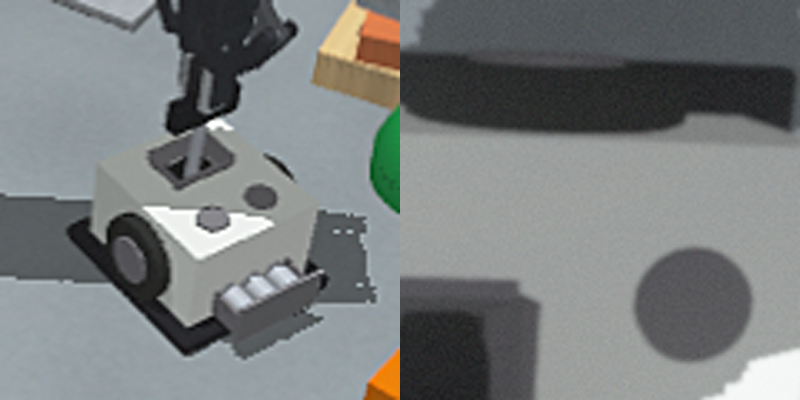

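The key has met a hard stop at the expected depth (TCP 0.1275, 25 N), so the latch is fully down. Releasing and retreating.

Run:
```python
from workcell import r
import cv2,numpy as np,pickle
np.set_printoptions(suppress=True,precision=4)
def st(m):
    s=r.sense();print(m,round(s["t"],2),s["eef_pos"],"W",s["wrist_force"],"w",round(s["grip_width"],4))
r.move_linear((.5752,.2151,.128),v=.03);st("relax")
r.gripper_open();r.wait(.3);st("open")
r.move_linear((.5752,.2151,.165),v=.06);st("up")
r.move_linear((.5752,.2151,.30),v=.12);r.wait(.5);st("clear")
ims=[r.read_camera(n)["image"] for n in("scene","top")]
cv2.imwrite("pics/c6.png",np.hstack([cv2.resize(ims[0][110:250,290:430],(400,400),interpolation=cv2.INTER_CUBIC),cv2.resize(ims[1][140:260,110:230],(400,400),interpolation=cv2.INTER_CUBIC)]))
```

```text
relax 14.32 [0.5752 0.2151 0.1279] W [0.2798 0.565  7.5114] w 0.0117
open 15.33 [0.5752 0.2151 0.128 ] W [ 0.6269  0.4034 -0.325 ] w 0.0856
up 16.1 [0.5751 0.215  0.1648] W [ 0.0196 -0.519  -1.1871] w 0.0854
clear 17.88 [0.5752 0.2151 0.3   ] W [ 0.2528 -0.8294 -0.1982] w 0.0851
```

View pics/c6.png

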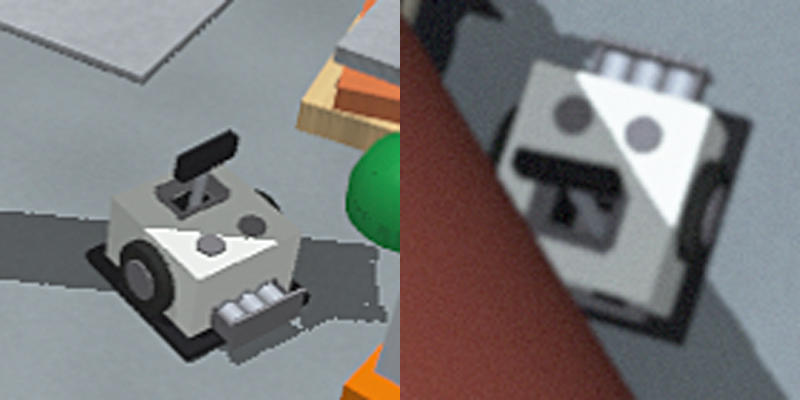

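The key is standing in the slot (bar at about crop (205,155)), the drawer is out at the back and the gripper is clear, so I'm handing in.

```bash
python3 -c "
from workcell import r
print(r.finish_job())"
```

```text
the job is handed in; nothing more can be done
None
```

I pressed the latch to its hard stop with the key, the battery drawer sprang out at the back, and the key is left standing in the slot with the gripper clear; I handed the job in at about 18 s, and no verdict was returned.

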